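Seat the press platen on the glue-press guide rod

ROBOT

A 6-joint arm with a two-finger parallel gripper is mounted at the origin on the work surface. World frame = base frame: x ahead of the robot, y to its left, z up, the work surface at z = 0. Lengths are in m, angles in rad, forces in N, time in s.
With the tool pointing down it reaches from about 0.35 to 0.975 m from the base axis. Payload 4.9 kg.
Tool frame: the origin (TCP) lies where the fingers leave the gripper's body, on its centre line; the fingertips stand 73 mm ahead of it and the grasp point (between the pads) lies 54 mm ahead of it (tcp_to_grasp is the distance from the TCP to the grasp point, in m); z points along the fingers, y is the direction in which the jaws open and shut (so a half turn about z gives the same grasp; the last joint's range is limited). The gripper opens to 85 mm and grips with 20 to 120 N. Pads are 22 mm wide; open, the fingers measure 114 mm over their backs; the gripper's body (76 mm by 85 mm) begins 54 mm behind the grasp point. The pads swing forward as they close: fully open they stand 13 mm farther back than shut.
Start: joints at [1.069, 0.053, 1.613, -0, 1.476, -0.119], TCP at [0.233, 0.58, 0.304] pointing down, gripper open.
Joint ranges: [-3.01, 3.01], [-1.01, 2.22], [0.06, 2.58], [-1.02, 4.17], [0.09, 2.62], [-3.14, 3.14]. Speed limits (rad/s): [2.57, 2.57, 3.14, 3.14, 3.14, 3.14].

INTERFACE

Orientations are given as a unit quaternion [x, y, z, w].
In Python, from plant import state, capture, hand_in, tcp_to_grasp gives the robot as it stands.
- The arm moves only by the shell command python3 -m crank 'ROWS' [FORCE]. ROWS is JSON, a list of rows, each a list of 3 entries, a list of its own where there are three numbers: the closure, from 0 (fully open) to 1 (shut), then the shift along the world's x, y, z in mm, then the turn, a rotation vector about the world's x, y, z in rad. A call has 1 to 20 rows; each row shifts and turns the pose as measured when the row begins; what a row does not reach is not made up. A row lasts 1/12 s, in which the tool goes at most 41.7 mm and 7.16 degrees, less where a joint would pass 70% of its speed; a pose out of reach is approached as far as the arm can. A call is refused whole if a number of a shift passes 41.7 or a number of a turn 0.125, either way. A call with a gripper value outside its range is refused whole. The fingers move at their own pace and stop on an object; FORCE is the grip in N (left out, the last holds). Time passes only in rows, so rows that do not move let the fingers close. It gives the time, the measured TCP pose, the force and the opening at its end, in the units of the state.
- state(): the state, without advancing time (a new reading comes with each control period).
- capture(name): name is "side" or "top"; returns a dict with "image" (480x640x3 uint8, red, green, blue), "fx", "fy", "cx", "cy" (pixels), "dist" ([k1, k2, p1, p2, k3] as OpenCV has them; the pictures are not rectified), "rvec" (rotation vector, rad) and "tvec" (3), from world to camera coordinates, as OpenCV has them. Camera axes: x right, y down, z forward; pixel columns grow to the right and rows downward; lengths in m; the calibration is good to about 2 mm. A picture is of the moment at which its call begins. There is no depth.
- hand_in(): hands the job in, once; it reports no verdict.
The state is a dict: "time_s": time; "qpos": joint angles; "dq": joint speeds; "effort": joint torques, N m; "tool_pos": TCP position; "orientation": TCP orientation; "contact_force": force on the tool from outside, world axes, zero at the start; "torque": the same for the moment, N m; "width": finger opening in m.
Only numpy, scipy, OpenCV 4.12 (cv2) and the standard library are available. Lean on these libraries where they do the work, as an engineer would, in place of code of your own. Each camera call takes 0.05 s, during which the arm holds its last target.

TASK

Take the wooden press platen off its cradle, thread its bush over the tall guide rod of the glue-press jig and lower it squarely, without dropping it or forcing it. Then swing it gently on the rod until you feel its locating pin find the slot in the plate at the front of the jig, press it home so that it lies flat on the plate, let go of it, and leave everything else on the bench where it is.

Things in the scene. Friction and masses are not known exactly. Their poses are not given: they have to be found in the camera images.
- platen: Press platen, 0.35 kg, bush end heavier: wooden arm 170 x 56 x 18 mm, x from -136 to +34 mm. Upright steel bush at one end (37 mm outside, bore 20 mm, 45 mm long, foot flush with the arm's underside), dark grip block at the other. Origin: bore axis at the underside; z up, -x runs from bore to grip. At the start it lies level on a cradle of two battens, underside 22 mm above the table.
- grip (a point): Point in the platen's grip block, 95 mm from the bore axis, 45 mm above the arm's underside; axes as the platen's. The block is 44 mm along the arm, 30 mm across, and stands 18 to 62 mm above the underside. Pinch the 30 mm firmly, lest the arm droop. A hand here stays beside the rod, which comes up through the bush.
- pin_tip (a point): Lower end of the steel locating pin, 10 mm thick, slightly pointed, that sticks 11 mm out of the arm's underside right below the grip block, 95 mm from the bore axis. Axes as the platen's. It goes into the slot of the index plate.
- jig: Glue-press jig, fixed: plywood base 230 x 220 x 18 mm with an upright steel guide rod 18 mm thick, 182 mm high above the table. Origin: rod axis at table height; z up, -x is the jig's front. A grey laminate index plate, 170 x 190 x 16 mm, lies on a cork sheet round the rod, its top 34 mm above the table, and reaches 135 mm to the front; the cork gives 1 mm per 10 N. See rod_foot.
- rod_tip (a point): Top of the guide rod, on its axis, 182 mm above the table; the last 8 mm taper to 9 mm thick. Axes as the jig's.
- rod_foot (a point): Rod axis level with the index plate's top, 34 mm above the table; the platen's origin is here when home, 11 mm higher while its pin rides on the plate. The plate's only slot (through, 13 mm wide, 34 mm long, pointing at the rod, middle 95 mm from the axis) is clamped at an unmeasured angle about the rod, within 0.33 rad either side of the jig's -x. Axes as the jig's.
- mdf_ring: Bystander: loose MDF ring, 100 mm outside, 72 inside, 19 high. Leave it alone.
- driver: Bystander: black loudspeaker driver lying face up, 104 mm wide, 54 high. Leave it alone.
- glue: Bystander: white glue bottle, 56 mm wide, 160 high. Leave it alone.
- screwdriver: Bystander: screwdriver with a black handle. Leave it alone.
- mdf_block: Bystander: MDF block 90 x 60 x 38 mm. Leave it alone.
- tape: Bystander: cardboard roll, 90 mm wide, 22 high. Leave it alone.
- dowel: Bystander: short upright wooden dowel, 24 mm wide, 60 high. Leave it alone.
Not all that is in view belongs to the job. Of the things that look like the platen, the middle-sized one is meant.

How it is judged:
By the outcome, as a careful person would: the job done as asked, in the order asked, and still so for the second after the job is handed in, with the robot touching nothing.
It also fails if it takes over 72 s, if anything falls off the work surface, if the arm or the gripper's body presses on something with over 40 N, if the wrist force passes 120 N, or if a joint passes its speed limit or range.

## Working session

There is one attempt and no reset: what is moved stays moved. The work goes in short steps, Python scripts to look and compute and a shell command to move; the robot and the scene stay as the last step left them, time stands still between calls to the robot, and variables do not carry over. Pictures are saved under pics/ and viewed, and the job is handed in when it is done.

```bash
ls; mkdir -p pics; python3 - <<'E'
from plant import state,capture,tcp_to_grasp
import cv2
print(state(),tcp_to_grasp)
for n in("top","side"):
    c=capture(n); cv2.imwrite(f"pics/{n}0.png",c["image"][:,:,::-1]); c.pop("image"); print(c)
E
```

```text
pics
{'time_s': 0.0, 'qpos': array([ 1.06899432e+00,  5.33526482e-02,  1.61430292e+00,  1.46820598e-05,
        1.47601228e+00, -1.18970848e-01]), 'dq': array([-8.38392720e-05,  1.57040758e-04,  6.09862280e-04,  7.52256150e-05,
       -1.41057110e-03,  3.43837994e-05]), 'effort': array([ 4.18096288e-04, -3.93678939e+01, -3.70179641e+01, -5.15756653e-06,
        6.87493608e-03, -1.58218927e-05]), 'tool_pos': array([0.23321482, 0.57934074, 0.30266015]), 'orientation': array([ 1.90249398e-01,  9.81735244e-01, -9.85784173e-04, -3.23867913e-04]), 'contact_force': array([-0.37616606,  0.26463478, -0.35779357]), 'torque': array([-0.03162671, -0.00343266, -0.01951636]), 'width': 0.08521946867181693} 0.0539
{'fx': 540.6617990026782, 'fy': 540.6617990026782, 'cx': 320.03298623809445, 'cy': 238.396601430489, 'dist': array([0.01974724, 0.        , 0.        , 0.        , 0.        ]), 'rvec': array([ 2.150616  , -2.05794076,  0.23516505]), 'tvec': array([0.00510617, 0.48123504, 1.44608794])}
{'fx': 600.4927892120054, 'fy': 600.4927892120054, 'cx': 321.5699491228045, 'cy': 235.41284868348595, 'dist': array([-0.16347527,  0.        ,  0.        ,  0.        ,  0.        ]), 'rvec': array([ 0.36140337, -2.77621197,  1.20368618]), 'tvec': array([0.4392037 , 0.19103945, 1.52565583])}
```

View pics/top0.png

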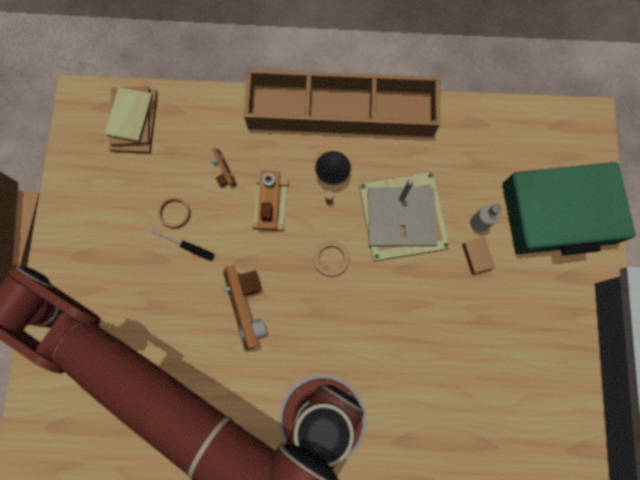

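View pics/side0.png

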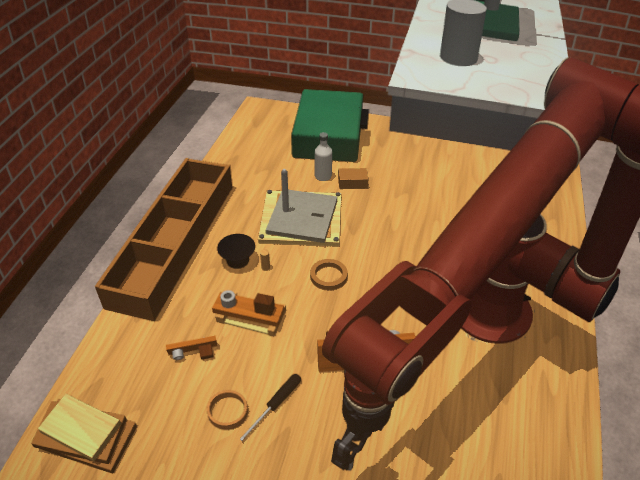

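The top view shows the platen on its cradle with the bush at about (269,180) and the grip at (267,212). The rod tip is at (408,183) and the slot near (404,231). The small lookalike is at (223,168) and the large one at (242,308). Next I'll zoom in and measure.

```bash
cat > h.py <<'E'
import numpy as np,cv2
from plant import state,capture
def ray(c,uv):
    K=np.array([[c["fx"],0,c["cx"]],[0,c["fy"],c["cy"]],[0,0,1]])
    p=cv2.undistortPoints(np.array([[uv]],float),K,np.array(c["dist"]))[0,0]
    R=cv2.Rodrigues(np.array(c["rvec"]))[0]
    return -R.T@c["tvec"], R.T@np.array([p[0],p[1],1])
def plane(c,uv,z):
    o,d=ray(c,uv); return o+d*(z-o[2])/d[2]
def tri(c1,u1,c2,u2):
    o1,d1=ray(c1,u1);o2,d2=ray(c2,u2)
    s,_,_,_=np.linalg.lstsq(np.stack([d1,-d2],1),o2-o1,rcond=None)
    a=o1+s[0]*d1;b=o2+s[1]*d2
    return (a+b)/2,np.linalg.norm(a-b)
def proj(c,P):
    K=np.array([[c["fx"],0,c["cx"]],[0,c["fy"],c["cy"]],[0,0,1]])
    return cv2.projectPoints(np.array(P,float).reshape(-1,3),np.array(c["rvec"]),np.array(c["tvec"]),K,np.array(c["dist"]))[0][:,0]
def crop(c,x,y,w,h,s,fn):
    im=c["image"][y:y+h,x:x+w,::-1]
    cv2.imwrite(fn,cv2.resize(im,None,fx=s,fy=s,interpolation=cv2.INTER_CUBIC))
E
python3 - <<'E'
from h import *
import pickle
t=capture("top");s=capture("side");pickle.dump((t,s),open("c0.pkl","wb"))
crop(t,240,160,70,75,8,"pics/a1.png");crop(t,355,165,100,100,6,"pics/a2.png")
crop(s,200,280,100,60,8,"pics/a3.png");crop(s,250,160,100,90,6,"pics/a4.png")
E
```

```text
(no output)
```

View pics/a1.png

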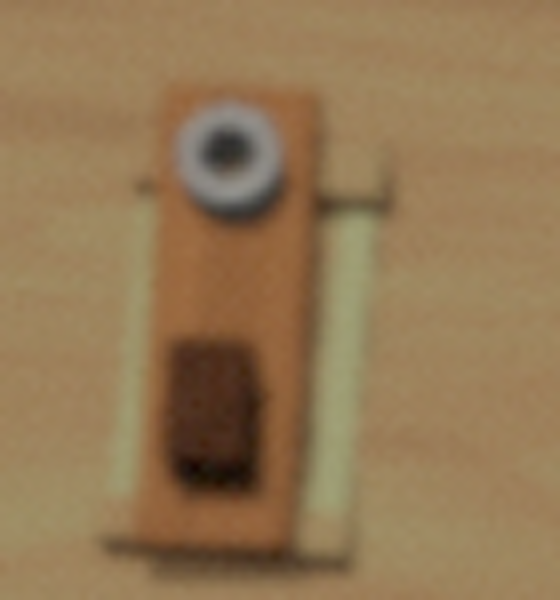

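View pics/a2.png

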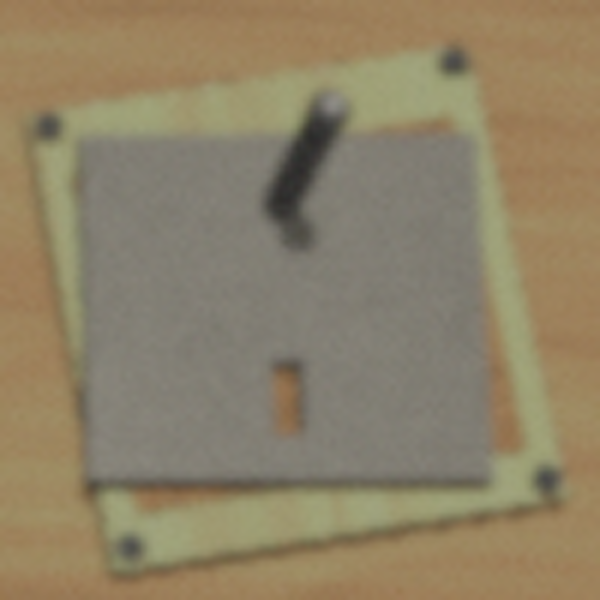

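View pics/a3.png

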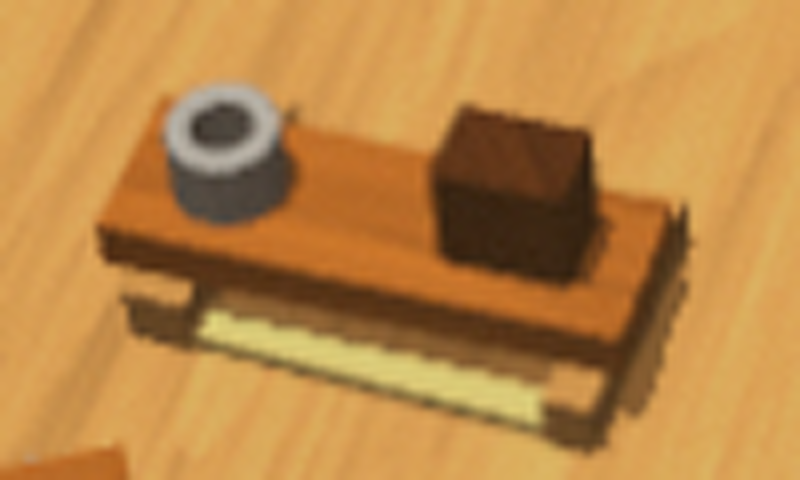

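View pics/a4.png

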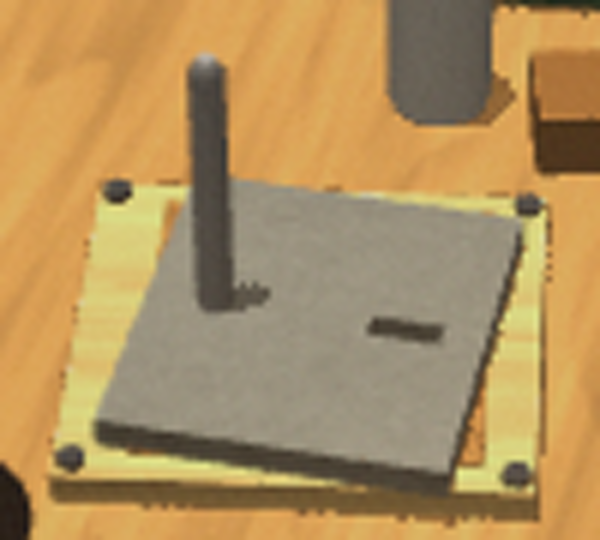

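```bash
python3 - <<'E'
from h import *
import pickle
t,s=pickle.load(open("c0.pkl","rb"))
T=lambda u,v,x0,y0,k:((u+.5)/k-.5+x0,(v+.5)/k-.5+y0)
def both(n,a,b,z):
    m,g=tri(t,a,s,b); print(n,"tri",m.round(4),"gap",round(g,4),"top",plane(t,a,z).round(4)[:2],"side",plane(s,b,z).round(4)[:2])
both("bush",T(229,153,240,160,8),T(222,128,200,280,8),.067)
both("gripTop",T(214,398,240,160,8),T(514,150,200,280,8),.084)
both("rodtip",T(331,103,355,165,6),T(206,62,250,160,6),.182)
both("rodfoot",T(281,211,355,165,6),T(216,302,250,160,6),.034)
both("slot",T(288,398,355,165,6),T(405,330,250,160,6),.034)
for n,u in dict(sl_near=(289,362),sl_far=(288,436)).items(): print(n,plane(t,T(*u,355,165,6),.034))
# arm corners z .04
for u in [(163,85),(322,90),(297,550),(137,545)]: print(plane(t,T(*u,240,160,8),.040).round(4))
for u in [(165,97),(670,205),(617,345),(100,228)]: print("side",plane(s,T(*u,200,280,8),.040).round(4))
print("jig bolts")
for u in [(48,127),(454,62),(547,480),(130,548)]: print(plane(t,T(*u,355,165,6),.02).round(4))
for u in [(118,190),(529,205),(516,474),(69,458)]: print(plane(s,T(*u,250,160,6),.02).round(4))
E
```

```text
bush tri [0.646  0.1801 0.0631] gap 0.003 top [0.6431 0.1795] side [0.646  0.1829]
gripTop tri [0.5512 0.1777 0.0794] gap 0.0021 top [0.5489 0.1771] side [0.5508 0.1812]
rodtip tri [ 0.6147 -0.2007  0.1777] gap 0.0016 top [ 0.6123 -0.2   ] side [ 0.6137 -0.1955]
rodfoot tri [ 0.6128 -0.2015  0.0304] gap 0.0062 top [ 0.6084 -0.2011] side [ 0.6147 -0.1983]
slot tri [ 0.5197 -0.2058  0.0305] gap 0.0036 top [ 0.5169 -0.2053] side [ 0.5205 -0.2024]
sl_near [ 0.53441528 -0.20560952  0.034     ]
sl_far [ 0.49861052 -0.20549396  0.034     ]
[0.6768 0.2078 0.04  ]
[0.6776 0.1506 0.04  ]
[0.5071 0.1492 0.04  ]
[0.5064 0.2054 0.04  ]
side [0.6793 0.1542 0.04  ]
side [0.5117 0.1544 0.04  ]
side [0.5109 0.2113 0.04  ]
side [0.679 0.21  0.04 ]
jig bolts
[ 0.65   -0.0901  0.02  ]
[ 0.6919 -0.2863  0.02  ]
[ 0.4861 -0.3299  0.02  ]
[ 0.4446 -0.134   0.02  ]
[ 0.6943 -0.2846  0.02  ]
[ 0.4887 -0.3276  0.02  ]
[ 0.4481 -0.1326  0.02  ]
[ 0.6536 -0.0884  0.02  ]
```

Both cameras agree to within 3 mm. The platen's bush is at about (0.645,0.181) with yaw near 0.01, and the grip is at (0.550,0.179). The rod is at (0.613,-0.199), the slot's yaw is about 0.03, and the jig's yaw is 0.21, so the slot lies within its allowed range. I'm moving above the grip now.

```bash
python3 -m crank '[[0,[21,-26.7,0],[0,0,0.026]],[0,[21,-26.7,0],[0,0,0.026]],[0,[21,-26.7,0],[0,0,0.026]],[0,[21,-26.7,0],[0,0,0.026]],[0,[21,-26.7,0],[0,0,0.026]],[0,[21,-26.7,0],[0,0,0.026]],[0,[21,-26.7,0],[0,0,0.026]],[0,[21,-26.7,0],[0,0,0.026]],[0,[21,-26.7,0],[0,0,0.026]],[0,[21,-26.7,0],[0,0,0.026]],[0,[21,-26.7,0],[0,0,0.026]],[0,[21,-26.7,0],[0,0,0.026]],[0,[21,-26.7,0],[0,0,0.026]],[0,[21,-26.7,0],[0,0,0.026]],[0,[0,0,0],[0,0,0]]]' 60
cat >> h.py <<'E'
from scipy.spatial.transform import Rotation as Rr
def st():
    s=state();R=Rr.from_quat(s["orientation"]).as_matrix()
    y=R[:,1];z=R[:,2]
    print("t",round(s["time_s"],2),"tcp",(s["tool_pos"]*1e3).round(1),"yaw(y-axis off world y)",round(float(np.arctan2(-y[0],y[1])),4),"ztilt",z.round(4)[:2],"F",s["contact_force"].round(2),"T",s["torque"].round(3),"w",round(s["width"]*1e3,1))
    return s
E
python3 -c "from h import *;st()"
```

```text
time_s: 1.45
tool_pos: [0.5338, 0.1864, 0.2997]
orientation: [-0.004, 1.0, -0.002, -0.001]
contact_force: [-1.1, -0.1, -0.7]
width: 0.0852
t 1.45 tcp [533.8 186.4 299.7] yaw(y-axis off world y) 0.0075 ztilt [-0.0019 -0.0043] F [-1.08 -0.06 -0.72] T [ 0.038 -0.016  0.015] w 85.2
```

```bash
python3 -m crank '[[0,[8,-3.5,-20],[0.002,-0.001,0]],[0,[8,-3.5,-20],[0.002,-0.001,0]],[0,[0,0,-20],[0,0,0]],[0,[0,0,-20],[0,0,0]],[0,[0,0,-15],[0,0,0]],[0,[0,0,0],[0,0,0]]]'
python3 - <<'E'
from h import *
st()
t=capture("top");s=capture("side")
crop(t,220,140,100,110,5,"pics/b1.png");crop(s,190,240,130,110,5,"pics/b2.png")
E
```

```text
time_s: 1.95
tool_pos: [0.5512, 0.1776, 0.2026]
orientation: [-0.0, 1.0, 0.001, 0.002]
contact_force: [-0.6, -0.5, -0.1]
width: 0.085
t 1.95 tcp [551.2 177.6 202.6] yaw(y-axis off world y) 0.0004 ztilt [0.0032 0.0018] F [-0.6  -0.51 -0.12] T [-0.003  0.047  0.005] w 85.0
```

View pics/b2.png

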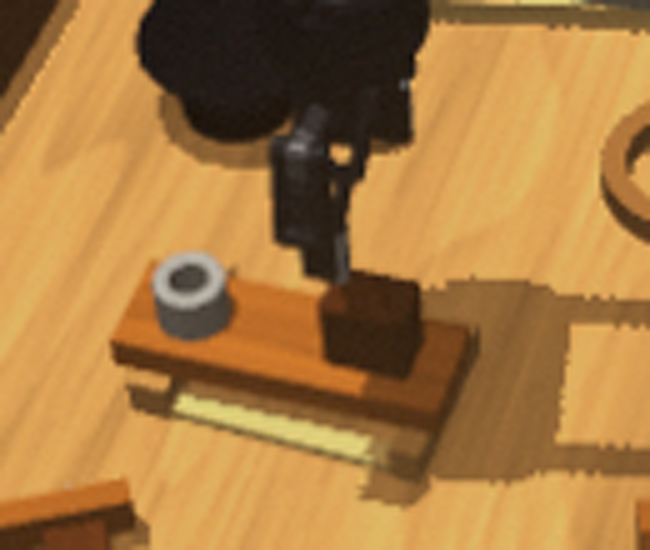

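View pics/b1.png

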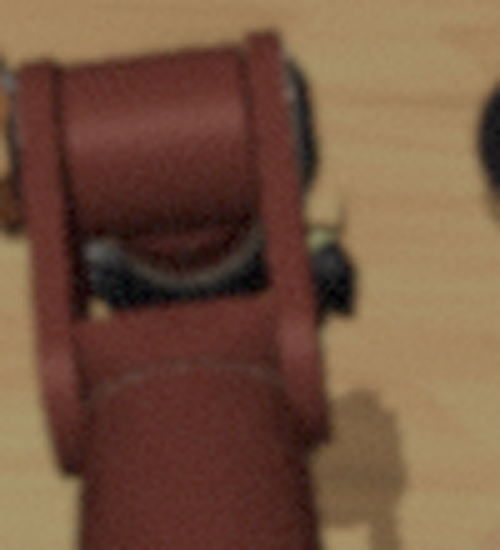

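The fingers are lined up over the grip block at side-crop (320,270). In the top view the wrist hides it. Descending now.

```bash
python3 -m crank '[[0,[-0.5,1,-20],[-0.001,0.002,0]],[0,[0,0.5,-20],[0,0,0]],[0,[0,0,-18],[0,0,0]],[0,[0,0,-14],[0,0,0]],[0,[0,0,-8],[0,0,0]],[0,[0,0,0],[0,0,0]],[0,[0,0,0],[0,0,0]]]'
python3 - <<'E'
from h import *
st()
s=capture("side")
crop(s,190,240,130,110,5,"pics/b3.png")
E
```

```text
time_s: 2.63
tool_pos: [0.5585, 0.183, 0.1374]
orientation: [-0.001, 1.0, 0.003, 0.014]
contact_force: [-0.2, -0.6, 1.3]
width: 0.0853
t 2.63 tcp [558.5 183.  137.4] yaw(y-axis off world y) 0.0027 ztilt [0.0278 0.0064] F [-0.18 -0.64  1.32] T [-0.036 -0.011  0.027] w 85.3
```

View pics/b3.png

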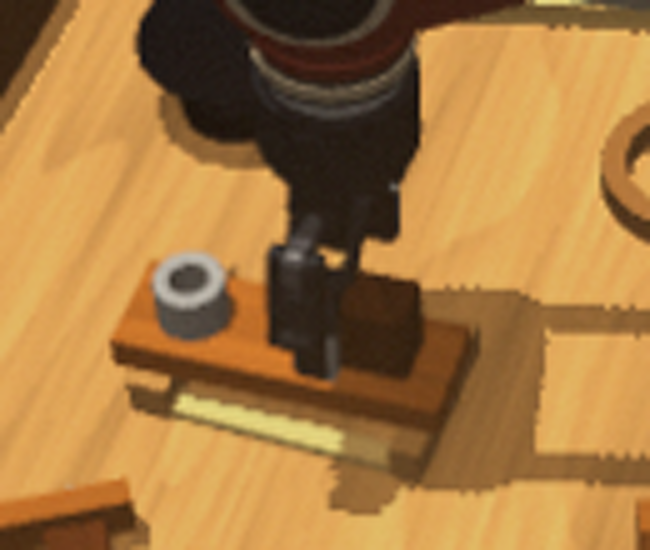

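```bash
python3 -c "
from h import *
s=st();print(s['qpos'].round(4),s['dq'].round(3))"
```

```text
t 2.68 tcp [558.6 183.  137.7] yaw(y-axis off world y) 0.0027 ztilt [0.0283 0.0065] F [-0.56 -0.05  0.05] T [0.061 0.003 0.008] w 85.4
[ 1.8960e-01  1.1160e-01  1.8433e+00  1.1000e-03  1.1576e+00 -1.3842e+00] [-0.004 -0.004 -0.002 -0.001 -0.003 -0.002]
```

```bash
python3 -m crank '[[0,[-4,-2,-2],[-0.003,0.014,-0.001]],[0,[-4,-2,-2],[-0.003,0.014,-0.001]],[0,[0,0,0],[0,0,0]],[0,[0,0,0],[0,0,0]]]'
python3 -c "
from h import *
s=st()"
```

```text
time_s: 3.02
tool_pos: [0.552, 0.1791, 0.1379]
orientation: [-0.0, 1.0, 0.001, 0.002]
contact_force: [-0.1, 0.1, 0.4]
width: 0.0854
t 3.02 tcp [552.  179.1 137.9] yaw(y-axis off world y) 0.0005 ztilt [0.0042 0.0011] F [-0.14  0.13  0.37] T [ 0.008 -0.017 -0.013] w 85.4
```

```bash
python3 -m crank '[[0,[-1,0,-6],[0,0.004,0]],[0,[-0.5,0,-5],[0,0.002,0]],[0,[0,0,-4],[0,0.002,0]],[0,[0,0,-3],[0,0.002,0]],[0,[0,0,0],[0,0,0]],[0,[0,0,0],[0,0,0]]]'
python3 -c "
from h import *
s=st()"
```

```text
time_s: 3.52
tool_pos: [0.5503, 0.1789, 0.118]
orientation: [-0.0, 1.0, 0.001, -0.003]
contact_force: [0.1, -0.8, -0.0]
width: 0.0853
t 3.52 tcp [550.3 178.9 118. ] yaw(y-axis off world y) 0.0001 ztilt [-0.0068  0.0011] F [ 0.14 -0.76 -0.02] T [ 0.041 -0.059  0.001] w 85.3
```

```bash
python3 -m crank '[[0,[0,0,2],[-0.001,-0.006,0.006]],[0,[0,0,0],[0,0,0]]]'; python3 -m crank '[[0.3,[0,0,0],[0,0,0]],[0.5,[0,0,0],[0,0,0]],[0.6,[0,0,0],[0,0,0]],[0.7,[0,0,0],[0,0,0]],[0.8,[0,0,0],[0,0,0]],[0.8,[0,0,0],[0,0,0]],[0.8,[0,0,0],[0,0,0]],[0.8,[0,0,0],[0,0,0]]]' 40
python3 -c "
from h import *
s=st()"
```

```text
time_s: 3.68
tool_pos: [0.5501, 0.1789, 0.1197]
orientation: [-0.003, 1.0, -0.0, -0.001]
contact_force: [-0.3, -0.2, 0.3]
width: 0.0852
time_s: 4.35
tool_pos: [0.5506, 0.1791, 0.1208]
orientation: [-0.003, 1.0, 0.0, 0.0]
contact_force: [0.6, 0.3, -0.6]
width: 0.0295
t 4.35 tcp [550.6 179.1 120.8] yaw(y-axis off world y) 0.007 ztilt [0.0008 0.0003] F [ 0.55  0.26 -0.56] T [-0.037  0.032 -0.007] w 29.5
```

The jaws stopped at 30 mm, so the block is held. I'll firm up the grip and lift.

```bash
python3 -m crank '[[1,[0,0,0],[0,0,0]],[1,[0,0,0],[0,0,0]],[1,[0,0,0],[0,0,0]]]' 110; python3 -c "
from h import *
s=st()"
python3 -m crank '[[1,[0,0,5],[0,0,0]],[1,[0,0,8],[0,0,0]],[1,[0,0,8],[0,0,0]],[1,[0,0,8],[0,0,0]],[1,[0,0,0],[0,0,0]],[1,[0,0,0],[0,0,0]]]'
python3 - <<'E'
from h import *
s=st()
s=capture("side")
crop(s,190,220,130,110,5,"pics/b4.png")
E
```

```text
time_s: 4.6
tool_pos: [0.5507, 0.1792, 0.1209]
orientation: [-0.004, 1.0, 0.0, 0.0]
contact_force: [1.0, 0.2, 0.5]
width: 0.0288
t 4.6 tcp [550.7 179.2 120.9] yaw(y-axis off world y) 0.007 ztilt [0.001  0.0003] F [1.   0.22 0.53] T [-0.046  0.057  0.027] w 28.8
time_s: 5.1
tool_pos: [0.548, 0.1787, 0.1498]
orientation: [-0.003, 1.0, -0.0, -0.003]
contact_force: [0.1, -1.6, -3.9]
width: 0.0284
t 5.1 tcp [548.  178.7 149.8] yaw(y-axis off world y) 0.0069 ztilt [-0.0061 -0.0009] F [ 0.12 -1.62 -3.89] T [0.003 0.198 0.017] w 28.4
```

View pics/b4.png

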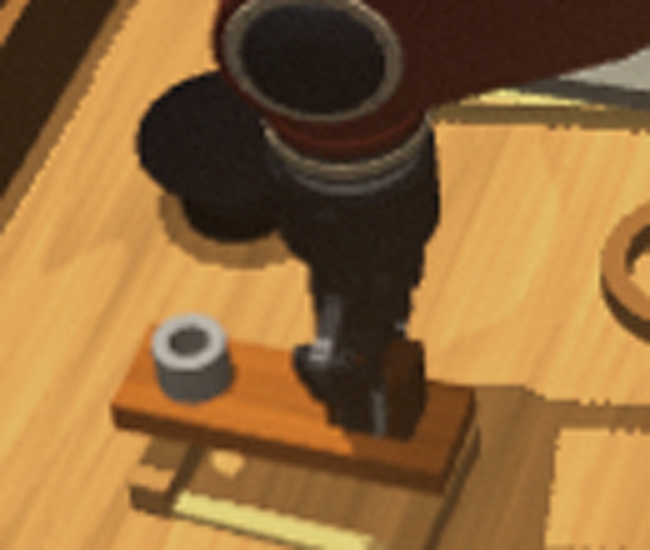

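Platen is lifted level; the small tilt will be corrected along the way. Raising to clear the rod.

```bash
python3 -m crank '[[1,[0,0,12],[0,-0.002,0]],[1,[0,0,20],[0,-0.002,0]],[1,[0,0,20],[0,-0.002,0]],[1,[0,0,20],[0,-0.002,0]],[1,[0,0,20],[0,-0.002,0]],[1,[0,0,20],[0,-0.002,0]],[1,[0,0,20],[0,-0.002,0]],[1,[0,0,20],[0,-0.002,0]],[1,[0,0,12],[0,-0.002,0]],[1,[0,0,0],[0,0,0]],[1,[0,0,0],[0,0,0]]]'
python3 - <<'E'
from h import *
s=st();print(s['qpos'].round(3))
E
```

```text
time_s: 6.07
tool_pos: [0.5439, 0.1779, 0.3243]
orientation: [-0.003, 1.0, -0.001, 0.004]
contact_force: [0.2, -0.5, -3.4]
width: 0.0286
t 6.07 tcp [543.9 177.9 324.3] yaw(y-axis off world y) 0.0067 ztilt [ 0.0086 -0.0017] F [ 0.16 -0.53 -3.41] T [-0.012  0.16  -0.08 ] w 28.6
[ 0.187 -0.088  1.718 -0.003  1.504 -1.39 ]
```

```bash
python3 -m crank '[[1,[-1,-10,0],[0,0.004,0.005]],[1,[-1,-20,0],[0,0.004,0.01]],[1,[-1.5,-25,0],[0,0,0.01]],[1,[-1.5,-25,0],[0,0,0.01]],[1,[-1.5,-25,0],[0,0,0.01]],[1,[-1.5,-25,0],[0,0,0.01]],[1,[-1.5,-25,0],[0,0,0.01]],[1,[-1.5,-25,0],[0,0,0.01]],[1,[-1.5,-25,0],[0,0,0.01]],[1,[-1.5,-25,0],[0,0,0.01]],[1,[-1.5,-25,0],[0,0,0.01]],[1,[-1.5,-25,0],[0,0,0.01]],[1,[-1.5,-25,0],[0,0,0.01]],[1,[-1.5,-25,0],[0,0,0.01]],[1,[-1.5,-25,0],[0,0,0.01]],[1,[-1,-20,0],[0,0,0.01]],[1,[-1,-10,0],[0,0,0.005]],[1,[0,0,0],[0,0,0]],[1,[0,0,0],[0,0,0]]]'
python3 - <<'E'
from h import *
s=st();print(s['qpos'].round(3))
import pickle
t=capture("top");s=capture("side");pickle.dump((t,s),open("c1.pkl","wb"))
cv2.imwrite("pics/c_t.png",t["image"][:,:,::-1])
cv2.imwrite("pics/c_s.png",s["image"][:,:,::-1])
E
```

```text
time_s: 7.65
tool_pos: [0.4996, -0.2319, 0.2874]
orientation: [-0.088, 0.996, 0.005, -0.029]
contact_force: [-0.2, 2.0, -0.6]
width: 0.0286
t 7.65 tcp [ 499.6 -231.9  287.4] yaw(y-axis off world y) 0.1767 ztilt [-0.0587  0.004 ] F [-0.15  2.03 -0.59] T [ 0.273 -0.438  0.065] w 28.6
[-0.559 -0.086  1.778 -0.028  1.501 -2.304]
```

View pics/c_t.png

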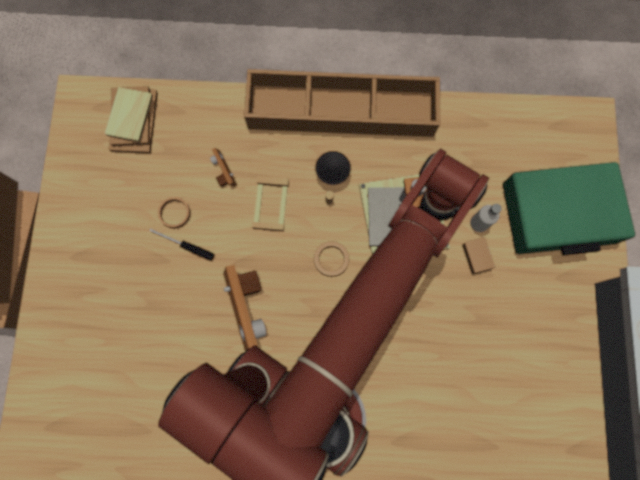

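View pics/c_s.png

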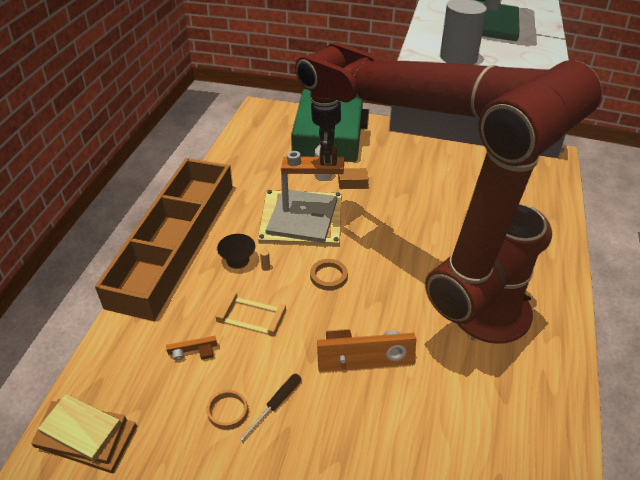

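The side view shows the bush just beside the rod top at (293,158). The arm sagged to z=287 and tilted during the fast sweep. I'll raise and level it before going further.

```bash
python3 -m crank '[[1,[0,0,10],[0,0,0]],[1,[0,0,10],[0,-0.015,0]],[1,[0,0,10],[0,-0.015,0]],[1,[0,0,5],[0,-0.015,0]],[1,[0,0,0],[0,-0.012,0]],[1,[0,0,0],[0,0,0]],[1,[0,0,0],[0,0,0]]]'
python3 - <<'E'
from h import *
s=st()
import pickle
t=capture("top");s=capture("side");pickle.dump((t,s),open("c1.pkl","wb"))
crop(s,250,80,130,110,6,"pics/d_s.png")
crop(t,360,130,130,110,6,"pics/d_t.png")
E
```

```text
time_s: 8.33
tool_pos: [0.5006, -0.2266, 0.3291]
orientation: [-0.093, 0.996, 0.001, 0.004]
contact_force: [-0.1, -0.0, -3.2]
width: 0.0289
t 8.33 tcp [ 500.6 -226.6  329.1] yaw(y-axis off world y) 0.1859 ztilt [0.0069 0.0018] F [-0.14 -0.01 -3.15] T [-0.003  0.137 -0.004] w 28.9
```

View pics/d_s.png

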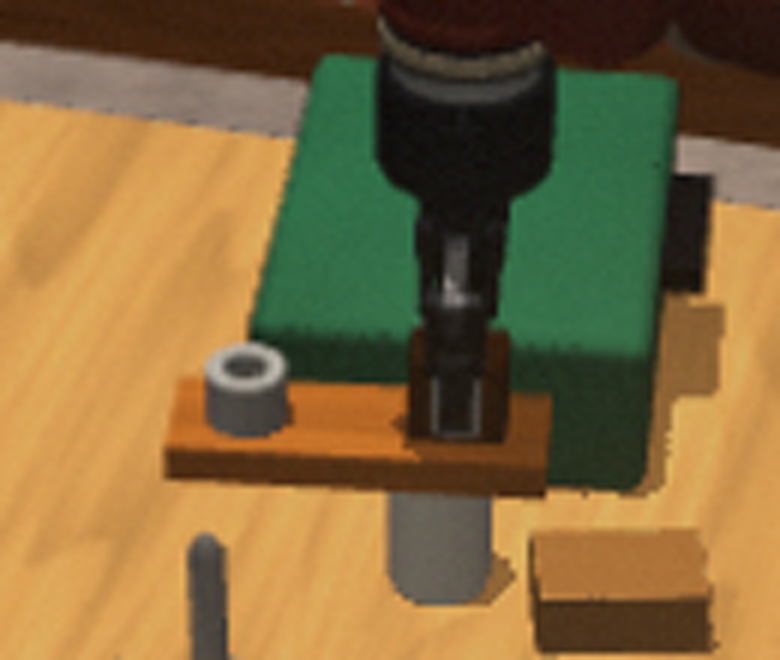

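View pics/d_t.png

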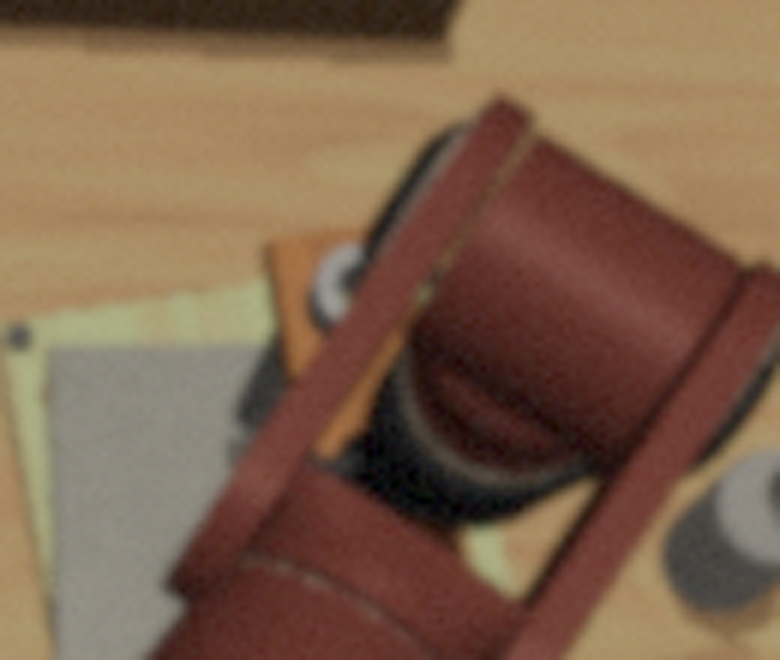

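```bash
python3 - <<'E'
from h import *
import pickle
t,s=pickle.load(open("c1.pkl","rb"))
T=lambda u,v,x0,y0,k:((u+.5)/k-.5+x0,(v+.5)/k-.5+y0)
print(plane(s,T(245,368,250,80,6),.2755), "rod same cam",plane(s,T(206,542,250,80,6),.182))
# platen top edges side z=.329-.099+.018
for u in [(180,378),(552,397),(547,468),(165,450)]: print(plane(s,T(*u,250,80,6),.248).round(4))
print(proj(t,[.593,-.208,.2755]), T(345,285,360,130,6))
E
```

```text
[ 0.59511824 -0.20436219  0.2755    ] rod same cam [ 0.61367048 -0.19552315  0.182     ]
[ 0.6338 -0.2276  0.248 ]
[ 0.4671 -0.2572  0.248 ]
[ 0.4567 -0.2032  0.248 ]
[ 0.6231 -0.1722  0.248 ]
[[419.52263609 177.04825163]] (417.0833333333333, 177.08333333333334)
```

The cameras and the arm's own kinematics agree on how far the bush is from the rod: about +19.3, +9 mm. Moving there slowly and levelling.

```bash
python3 -m crank '[[1,[5,2,0],[-0.001,0.003,0]],[1,[5,2,0],[0,0.002,0]],[1,[5,2,0],[0,0,0]],[1,[4,1.5,0],[0,0,0]],[1,[0,0,0],[0,0,0]],[1,[0,0,0],[0,0,0]]]'
python3 - <<'E'
from h import *
s=st()
E
```

```text
time_s: 8.93
tool_pos: [0.5216, -0.218, 0.3257]
orientation: [-0.093, 0.996, 0.002, -0.002]
contact_force: [-0.0, 0.3, -3.5]
width: 0.029
t 8.93 tcp [ 521.6 -218.   325.7] yaw(y-axis off world y) 0.186 ztilt [-0.0035  0.0038] F [-0.02  0.34 -3.48] T [-0.035  0.074  0.028] w 29.0
```

```bash
python3 -m crank '[[1,[-0.5,0,-8],[-0.002,-0.002,0]],[1,[-0.5,0,-8],[-0.002,-0.002,0]],[1,[0,0,-8],[0,0,0]],[1,[0,0,-6],[0,0,0]],[1,[0,0,0],[0,0,0]],[1,[0,0,0],[0,0,0]]]'
python3 - <<'E'
from h import *
s=st()
import pickle
t=capture("top");s=capture("side");pickle.dump((t,s),open("c1.pkl","wb"))
crop(s,250,100,100,85,8,"pics/e_s.png")
crop(t,360,130,130,110,6,"pics/e_t.png")
E
```

```text
time_s: 9.43
tool_pos: [0.5195, -0.2177, 0.2907]
orientation: [-0.093, 0.996, 0.0, -0.001]
contact_force: [0.6, -0.4, -3.3]
width: 0.0289
t 9.43 tcp [ 519.5 -217.7  290.7] yaw(y-axis off world y) 0.1858 ztilt [-0.002   0.0007] F [ 0.63 -0.44 -3.29] T [-0.009  0.102  0.005] w 28.9
```

View pics/e_s.png

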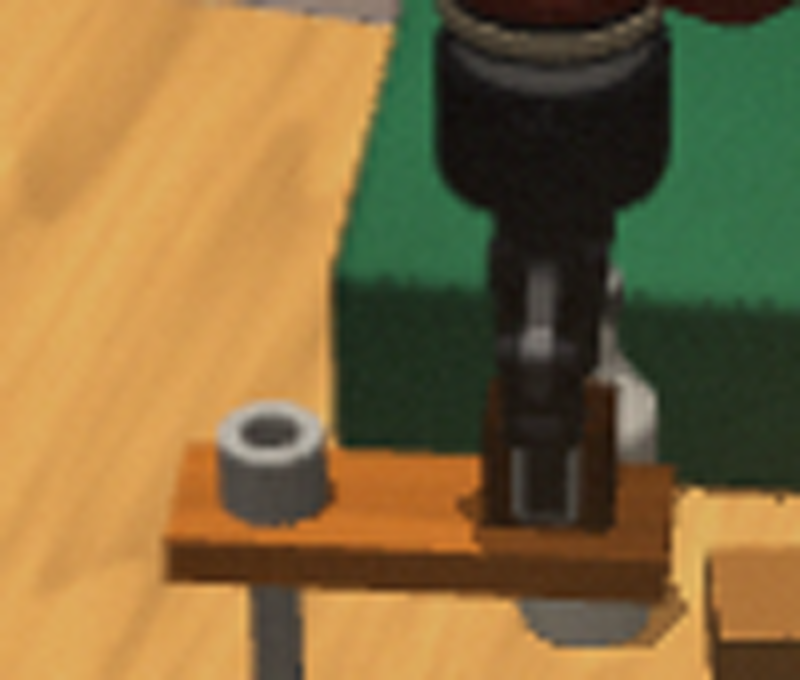

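View pics/e_t.png

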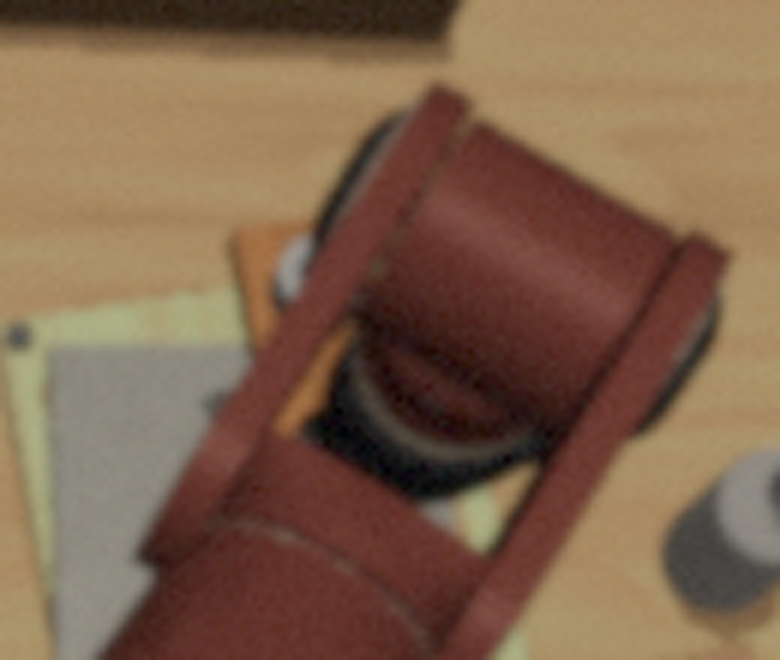

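```bash
python3 - <<'E'
from h import *
import pickle
t,s=pickle.load(open("c1.pkl","rb"))
T=lambda u,v,x0,y0,k:((u+.5)/k-.5+x0,(v+.5)/k-.5+y0)
b=plane(s,T(271,432,250,100,8),.2367);r=np.array([.61367,-.19552,.182])
print(b,(r-b)*1e3)
E
```

```text
[ 0.61331156 -0.19611686  0.2367    ] [  0.35843903   0.59686179 -54.7       ]
```

Aligned to within 1 mm, and the entry taper can absorb about 5 mm. Lowering gently onto the rod.

```bash
python3 -m crank '[[1,[0.3,0.2,-4],[0,-0.001,0]],[1,[0,0,-4],[0,-0.001,0]],[1,[0,0,-4],[0,0,0]],[1,[0,0,-3],[0,0,0]],[1,[0,0,0],[0,0,0]]]'; python3 -c "
from h import *
st()"
```

```text
time_s: 9.95
tool_pos: [0.5206, -0.218, 0.2764]
orientation: [-0.093, 0.996, -0.001, 0.002]
contact_force: [-0.6, -0.2, -3.7]
width: 0.029
t 9.95 tcp [ 520.6 -218.   276.4] yaw(y-axis off world y) 0.1856 ztilt [ 0.0035 -0.0012] F [-0.62 -0.16 -3.67] T [ 0.001  0.206 -0.01 ] w 29.0
```

```bash
python3 -m crank '[[1,[0,0,-3],[0,0.002,0]],[1,[0,0,-3],[0,0.001,0]],[1,[0,0,-3],[0,0,0]],[1,[0,0,-3],[0,0,0]],[1,[0,0,0],[0,0,0]]]'; python3 -c "
from h import *
st()"
```

```text
time_s: 10.37
tool_pos: [0.5206, -0.218, 0.2631]
orientation: [-0.093, 0.996, -0.001, 0.0]
contact_force: [-0.3, 0.3, -4.4]
width: 0.0287
t 10.37 tcp [ 520.6 -218.   263.1] yaw(y-axis off world y) 0.1857 ztilt [ 0.0002 -0.0012] F [-0.32  0.26 -4.37] T [-0.013  0.143 -0.018] w 28.7
```

No side force, and the underside is now 17 mm below the rod tip, so it's threaded. Lowering on in short checked stages.

```bash
python3 -m crank '[[1,[0,0,-5],[0,0,0]],[1,[0,0,-5],[0,0,0]],[1,[0,0,-5],[0,0,0]],[1,[0,0,-5],[0,0,0]],[1,[0,0,-5],[0,0,0]],[1,[0,0,0],[0,0,0]]]'; python3 -c "
from h import *
st()"
```

```text
time_s: 10.87
tool_pos: [0.5204, -0.2179, 0.2351]
orientation: [-0.093, 0.996, -0.001, -0.0]
contact_force: [-0.3, 0.2, -3.5]
width: 0.0287
t 10.87 tcp [ 520.4 -217.9  235.1] yaw(y-axis off world y) 0.1857 ztilt [-0.0003 -0.0011] F [-0.3   0.23 -3.49] T [-0.032  0.147  0.034] w 28.7
```

```bash
python3 -m crank '[[1,[0,0,-6],[0,0,0]],[1,[0,0,-6],[0,0,0]],[1,[0,0,-6],[0,0,0]],[1,[0,0,-6],[0,0,0]],[1,[0,0,-6],[0,0,0]],[1,[0,0,-6],[0,0,0]],[1,[0,0,0],[0,0,0]]]'; python3 -c "
from h import *
st()"
```

```text
time_s: 11.45
tool_pos: [0.5202, -0.2178, 0.1948]
orientation: [-0.093, 0.996, -0.0, -0.0]
contact_force: [-0.7, -0.2, -3.6]
width: 0.0288
t 11.45 tcp [ 520.2 -217.8  194.8] yaw(y-axis off world y) 0.1856 ztilt [-0.0007 -0.0007] F [-0.71 -0.2  -3.56] T [-0.002  0.166  0.023] w 28.8
```

```bash
python3 -m crank '[[1,[0,0,-6],[0,0,0]],[1,[0,0,-6],[0,0,0]],[1,[0,0,-6],[0,0,0]],[1,[0,0,-6],[0,0,0]],[1,[0,0,0],[0,0,0]]]'; python3 -c "
from h import *
st()"
```

```text
time_s: 11.87
tool_pos: [0.5203, -0.2178, 0.1683]
orientation: [-0.093, 0.996, -0.0, -0.0]
contact_force: [-0.0, 0.3, -4.8]
width: 0.0288
t 11.87 tcp [ 520.3 -217.8  168.3] yaw(y-axis off world y) 0.1856 ztilt [-0.0004 -0.0008] F [-0.02  0.34 -4.81] T [-0.036  0.195 -0.056] w 28.8
```

Still free, with 24 mm to go before the pin meets the plate.

```bash
python3 -m crank '[[1,[0,0,-5],[0,0,0]],[1,[0,0,-4],[0,0,0]],[1,[0,0,-4],[0,0,0]],[1,[0,0,-3],[0,0,0]],[1,[0,0,0],[0,0,0]]]'; python3 -c "
from h import *
st()
s=capture('side');crop(s,240,150,110,95,7,'pics/f_s.png')"
```

```text
time_s: 12.28
tool_pos: [0.5205, -0.2179, 0.1507]
orientation: [-0.093, 0.996, -0.0, -0.0]
contact_force: [-0.4, 0.3, -3.5]
width: 0.0284
t 12.28 tcp [ 520.5 -217.9  150.7] yaw(y-axis off world y) 0.1856 ztilt [-0.0001 -0.001 ] F [-0.41  0.28 -3.51] T [0.025 0.204 0.006] w 28.4
```

View pics/f_s.png

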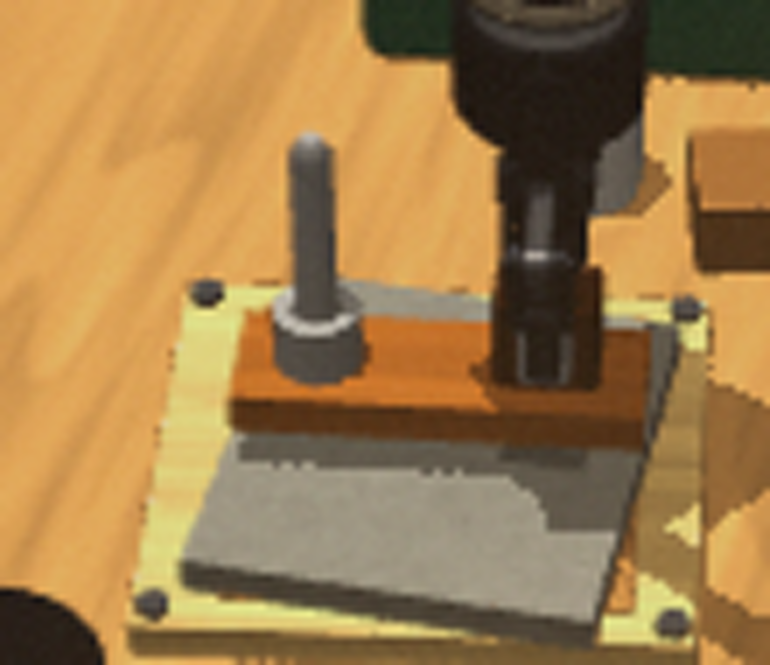

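The rod runs squarely through the bush at (315,300). The platen is level above the plate and the slot lies in shadow near (540,455). Feeling for the plate now.

```bash
python3 -m crank '[[1,[0,0,-2],[0,0,0]],[1,[0,0,-1.5],[0,0,0]],[1,[0,0,-1],[0,0,0]],[1,[0,0,0],[0,0,0]]]'; python3 -c "
from h import *
st()"; python3 -m crank '[[1,[0,0,-1],[0,0,0]],[1,[0,0,-0.7],[0,0,0]],[1,[0,0,0],[0,0,0]]]'; python3 -c "
from h import *
st()"
```

```text
time_s: 12.67
tool_pos: [0.5211, -0.2182, 0.1469]
orientation: [-0.093, 0.996, -0.001, 0.001]
contact_force: [-0.2, 0.5, -2.5]
width: 0.0287
t 12.67 tcp [ 521.1 -218.2  146.9] yaw(y-axis off world y) 0.1856 ztilt [ 0.0016 -0.0019] F [-0.18  0.46 -2.52] T [-0.089  0.044  0.029] w 28.7
time_s: 12.92
tool_pos: [0.5212, -0.2184, 0.1453]
orientation: [-0.093, 0.996, -0.001, 0.001]
contact_force: [0.5, 0.1, -3.4]
width: 0.0286
t 12.92 tcp [ 521.2 -218.4  145.3] yaw(y-axis off world y) 0.1856 ztilt [ 0.0018 -0.0023] F [ 0.48  0.15 -3.37] T [-0.07   0.144  0.018] w 28.6
```

```bash
python3 -m crank '[[1,[-0.3,0.2,-1],[-0.001,0.001,0]],[1,[0,0,-1],[0,0,0]],[1,[0,0,0],[0,0,0]]]'; python3 -c "
from h import *
st()"; python3 -m crank '[[1,[0,0,-1],[0,0,0]],[1,[0,0,-0.5],[0,0,0]],[1,[0,0,0],[0,0,0]]]'; python3 -c "
from h import *
st()"
```

```text
time_s: 13.17
tool_pos: [0.5211, -0.2183, 0.1438]
orientation: [-0.093, 0.996, -0.002, 0.0]
contact_force: [-0.6, -1.0, -2.2]
width: 0.0288
t 13.17 tcp [ 521.1 -218.3  143.8] yaw(y-axis off world y) 0.1856 ztilt [ 0.0012 -0.0037] F [-0.59 -1.05 -2.22] T [0.014 0.253 0.023] w 28.8
time_s: 13.42
tool_pos: [0.5213, -0.2184, 0.1436]
orientation: [-0.093, 0.996, -0.002, 0.0]
contact_force: [-0.5, 0.1, 0.4]
width: 0.0288
t 13.42 tcp [ 521.3 -218.4  143.6] yaw(y-axis off world y) 0.1858 ztilt [ 0.0009 -0.0037] F [-0.5   0.14  0.4 ] T [ 0.096  0.494 -0.012] w 28.8
```

The pin touches the plate at TCP z=143.7, where I predicted 144, and the vertical force shifted by 4 N. Now swinging toward the slot with a light preload, about the rod axis at (0.6134,-0.200).

```bash
python3 -m crank '[[1,[-0.2,1,-0.4],[0.002,0,-0.01]],[1,[-0.2,1,0],[0.002,0,-0.01]],[1,[-0.2,1,0],[0,0,-0.01]],[1,[-0.2,1,0],[0,0,-0.01]],[1,[0,0,0],[0,0,0]]]'; python3 -c "
from h import *
st()"
```

```text
time_s: 13.83
tool_pos: [0.5205, -0.2149, 0.1436]
orientation: [-0.071, 0.997, -0.001, 0.001]
contact_force: [-0.4, -0.9, -0.8]
width: 0.0291
t 13.83 tcp [ 520.5 -214.9  143.6] yaw(y-axis off world y) 0.1425 ztilt [ 0.0013 -0.002 ] F [-0.38 -0.94 -0.83] T [-0.037  0.356  0.03 ] w 29.1
```

```bash
python3 -m crank '[[1,[-0.1,1,-0.3],[0,0,-0.01]],[1,[-0.1,1,-0.3],[0,0,-0.01]],[1,[-0.1,1,0],[0,0,-0.01]],[1,[-0.1,1,-0.2],[0,0,-0.01]],[1,[0,0,0],[0,0,0]]]'; python3 -c "
from h import *
st()"
```

```text
time_s: 14.25
tool_pos: [0.5199, -0.2109, 0.1435]
orientation: [-0.049, 0.999, -0.002, 0.0]
contact_force: [-2.6, -1.1, -0.6]
width: 0.0288
t 14.25 tcp [ 519.9 -210.9  143.5] yaw(y-axis off world y) 0.0986 ztilt [ 0.0006 -0.0033] F [-2.58 -1.07 -0.6 ] T [-0.156  0.494  0.064] w 28.8
```

```bash
python3 -m crank '[[1,[-0.2,1,-0.4],[0.001,0,-0.01]],[1,[-0.1,1,-0.3],[0.001,0,-0.01]],[1,[0,0,-0.2],[0,0,0]]]'; python3 -c "
from h import *
st()"; python3 -m crank '[[1,[-0.1,0.9,-0.4],[0,0,-0.01]],[1,[0,0,-0.2],[0,0,0]]]'; python3 -c "
from h import *
st()"
```

```text
time_s: 14.5
tool_pos: [0.5197, -0.2089, 0.1431]
orientation: [-0.038, 0.999, -0.001, 0.0]
contact_force: [-2.2, 0.4, 1.6]
width: 0.0286
t 14.5 tcp [ 519.7 -208.9  143.1] yaw(y-axis off world y) 0.0765 ztilt [ 0.0007 -0.0018] F [-2.19  0.37  1.59] T [-0.074  0.55   0.118] w 28.6
time_s: 14.67
tool_pos: [0.5197, -0.2077, 0.1426]
orientation: [-0.033, 0.999, -0.001, 0.001]
contact_force: [0.1, 1.5, -2.8]
width: 0.0287
t 14.67 tcp [ 519.7 -207.7  142.6] yaw(y-axis off world y) 0.0653 ztilt [ 0.001 -0.001] F [ 0.05  1.53 -2.82] T [ 0.217  0.163 -0.017] w 28.7
```

The load dropped and z fell, so the pin may be finding the slot at yaw near 0.065. Pressing lightly to check.

```bash
python3 -m crank '[[1,[0,0,-0.7],[0,0,0]],[1,[0,0,-0.5],[0,0,0]],[1,[0,0,0],[0,0,0]]]'; python3 -c "
from h import *
st()"
```

```text
time_s: 14.92
tool_pos: [0.5195, -0.2065, 0.1391]
orientation: [-0.032, 0.999, 0.001, 0.001]
contact_force: [0.2, 0.8, -3.9]
width: 0.0289
t 14.92 tcp [ 519.5 -206.5  139.1] yaw(y-axis off world y) 0.064 ztilt [0.0016 0.0017] F [ 0.15  0.81 -3.89] T [ 0.018  0.135 -0.002] w 28.9
```

z is 139.1 with no resistance: the pin has dropped into the slot, and the arm was drawn to its centre. Lowering on to home.

```bash
python3 -m crank '[[1,[0,0,-2],[-0.001,0,-0.001]],[1,[0,0,-1.5],[0,0,0]],[1,[0,0,0],[0,0,0]]]'; python3 -c "
from h import *
st()"; python3 -m crank '[[1,[0,0,-1],[0,0,0]],[1,[0,0,-0.7],[0,0,0]],[1,[0,0,0],[0,0,0]]]'; python3 -c "
from h import *
st()"
```

```text
time_s: 15.17
tool_pos: [0.5191, -0.206, 0.1337]
orientation: [-0.031, 1.0, 0.001, 0.0]
contact_force: [-0.0, -0.1, -4.0]
width: 0.0289
t 15.17 tcp [ 519.1 -206.   133.7] yaw(y-axis off world y) 0.0625 ztilt [0.0007 0.0019] F [-0.02 -0.06 -4.04] T [-0.087  0.095 -0.073] w 28.9
time_s: 15.42
tool_pos: [0.5195, -0.2062, 0.1328]
orientation: [-0.031, 1.0, 0.001, 0.001]
contact_force: [-0.6, 0.4, -1.1]
width: 0.0285
t 15.42 tcp [ 519.5 -206.2  132.8] yaw(y-axis off world y) 0.0624 ztilt [0.001  0.0018] F [-0.61  0.42 -1.11] T [0.029 0.21  0.046] w 28.5
```

Contact again at 132.8, 11 mm below where the pin was riding. Pressing home to around 10–15 N.

```bash
python3 -m crank '[[1,[0,0,-1],[0,0,0]],[1,[0,0,-0.7],[0,0,0]],[1,[0,0,-0.5],[0,0,0]]]'; python3 -c "
from h import *
st()"
```

```text
time_s: 15.67
tool_pos: [0.5198, -0.2064, 0.1323]
orientation: [-0.031, 1.0, 0.001, 0.001]
contact_force: [-4.1, 2.8, 3.5]
width: 0.0288
t 15.67 tcp [ 519.8 -206.4  132.3] yaw(y-axis off world y) 0.0626 ztilt [0.0012 0.0013] F [-4.1   2.8   3.49] T [ 0.225  0.557 -0.027] w 28.8
```

```bash
python3 -m crank '[[1,[-0.4,0.2,-1.5],[0,0,0]],[1,[-0.2,0.1,-1.5],[0,0,0]],[1,[0,0,-1],[0,0,0]]]'; python3 -c "
from h import *
st()
s=capture('side');crop(s,240,150,110,95,7,'pics/g_s.png')"
```

```text
time_s: 15.92
tool_pos: [0.5198, -0.2065, 0.1316]
orientation: [-0.031, 1.0, 0.0, 0.001]
contact_force: [-6.8, 3.6, 9.0]
width: 0.0285
t 15.92 tcp [ 519.8 -206.5  131.6] yaw(y-axis off world y) 0.0629 ztilt [0.0014 0.0009] F [-6.76  3.61  9.  ] T [0.372 0.942 0.006] w 28.5
```

View pics/g_s.png

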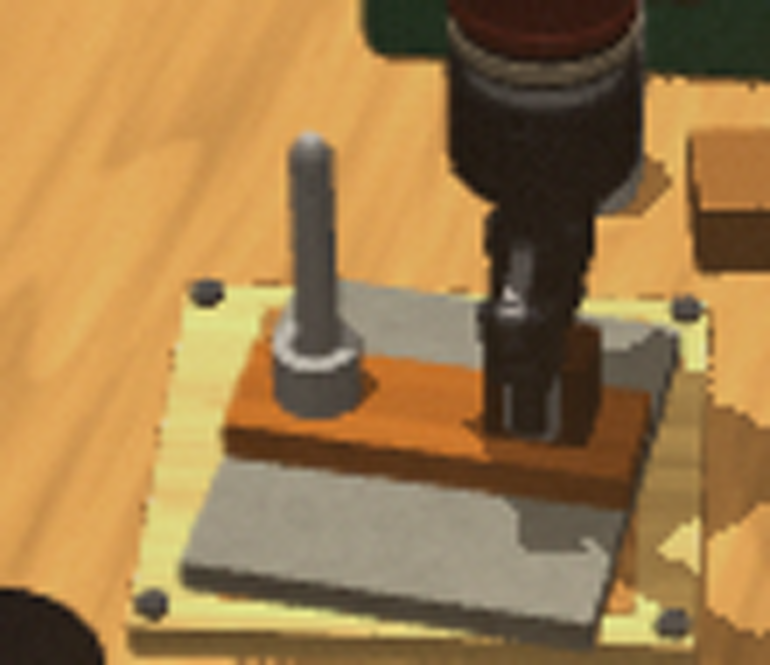

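The platen lies flat on the plate, with no gap under its front edge at (430,480). z and force match the cork's give. I'll ease off the load and open the jaws.

```bash
python3 -m crank '[[1,[-0.4,0.2,1],[0,0,0]],[1,[-0.2,0.1,0.3],[0,0,0]],[1,[0,0,0],[0,0,0]]]'; python3 -c "
from h import *
st()"
```

```text
time_s: 16.22
tool_pos: [0.5195, -0.2063, 0.1327]
orientation: [-0.031, 1.0, -0.0, 0.002]
contact_force: [-0.0, 0.7, -1.9]
width: 0.0287
t 16.22 tcp [ 519.5 -206.3  132.7] yaw(y-axis off world y) 0.0627 ztilt [ 0.0036 -0.    ] F [-0.    0.67 -1.87] T [-0.075  0.184 -0.105] w 28.7
```

```bash
python3 -m crank '[[0.6,[0,0,0],[0,0,0]],[0.5,[0,0,0],[0,0,0]],[0.4,[0,0,0],[0,0,0]],[0.3,[0,0,0],[0,0,0]],[0.1,[0,0,0],[0,0,0]],[0,[0,0,0],[0,0,0]],[0,[0,0,0],[0,0,0]],[0,[0,0,0],[0,0,0]]]' 20; python3 -c "
from h import *
st()"
```

```text
time_s: 16.88
tool_pos: [0.5213, -0.2071, 0.1336]
orientation: [-0.031, 1.0, -0.001, 0.004]
contact_force: [0.4, 0.0, 0.6]
width: 0.0853
t 16.88 tcp [ 521.3 -207.1  133.6] yaw(y-axis off world y) 0.0623 ztilt [ 0.0088 -0.0021] F [0.44 0.02 0.59] T [0.001 0.019 0.031] w 85.3
```

```bash
python3 -m crank '[[0,[0,0,6],[0,0.003,0]],[0,[0,0,10],[0,0,0]],[0,[0,0,12],[0,0,0]],[0,[0,0,15],[0,0,0]],[0,[0,0,15],[0,0,0]],[0,[-3,0,20],[0,0,0]],[0,[-5,0,20],[0,0,0]],[0,[-5,0,20],[0,0,0]],[0,[-5,0,20],[0,0,0]],[0,[0,0,0],[0,0,0]]]'; python3 -c "
from h import *
st()"
```

```text
time_s: 17.72
tool_pos: [0.5022, -0.2066, 0.2878]
orientation: [-0.031, 0.999, -0.003, 0.005]
contact_force: [0.9, -0.4, 0.7]
width: 0.0855
t 17.72 tcp [ 502.2 -206.6  287.8] yaw(y-axis off world y) 0.0628 ztilt [ 0.0107 -0.0051] F [ 0.88 -0.42  0.72] T [ 0.002 -0.043 -0.021] w 85.5
```

```bash
python3 -m crank '[[0,[0,10,15],[0,0,0]],[0,[0,20,10],[0,0,0]],[0,[0,25,5],[0,0,0]],[0,[0,25,5],[0,0,0]],[0,[0,25,5],[0,0,0]],[0,[0,25,5],[0,0,0]],[0,[0,25,5],[0,0,0]],[0,[0,25,5],[0,0,0]],[0,[0,20,0],[0,0,0]],[0,[0,10,0],[0,0,0]],[0,[0,0,0],[0,0,0]],[0,[0,0,0],[0,0,0]]]'; python3 - <<'E'
from h import *
st()
t=capture("top");s=capture("side")
crop(t,355,165,100,100,6,"pics/h_t.png");crop(s,240,150,110,95,7,"pics/h_s.png")
cv2.imwrite("pics/h_full.png",t["image"][:,:,::-1])
import pickle
t0,s0=pickle.load(open("c0.pkl","rb"))
E
```

```text
time_s: 18.72
tool_pos: [0.5005, 0.0118, 0.3526]
orientation: [-0.03, 0.999, -0.005, 0.011]
contact_force: [0.8, -0.3, -0.3]
width: 0.0852
t 18.72 tcp [500.5  11.8 352.6] yaw(y-axis off world y) 0.0593 ztilt [ 0.0228 -0.009 ] F [ 0.76 -0.35 -0.32] T [-0.01   0.031  0.006] w 85.2
```

View pics/h_t.png

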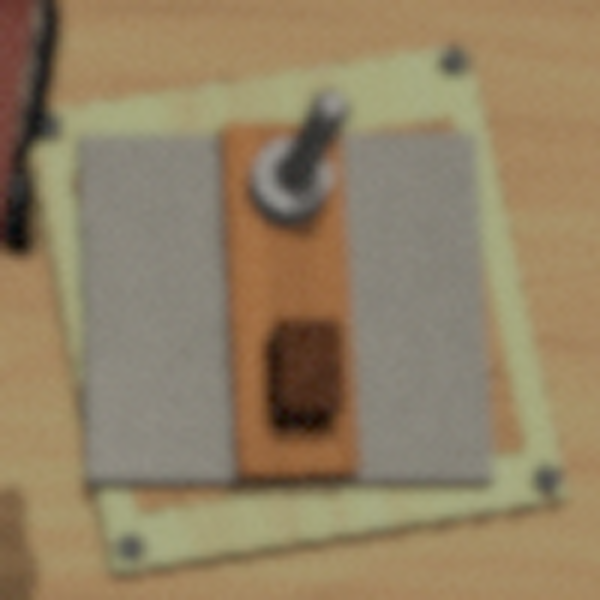

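View pics/h_s.png

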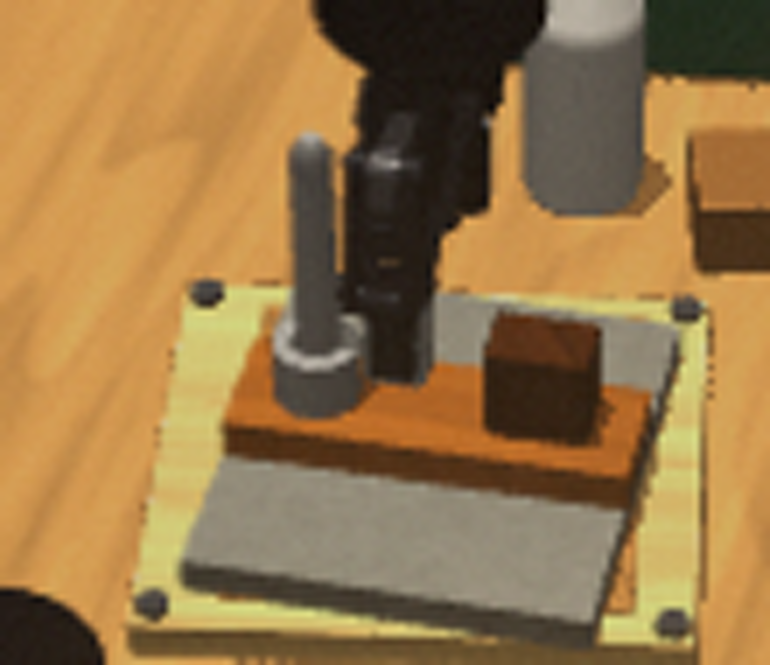

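View pics/h_full.png

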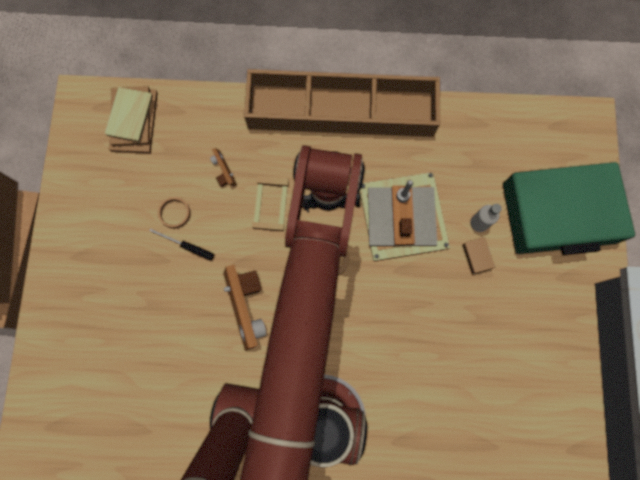

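The platen is home over the slot at top-crop (290,300), threaded on the rod and with the gripper clear. Visible bystanders haven't moved. One numeric flatness check before handing in.

```bash
python3 - <<'E'
from h import *
t=capture("top");s=capture("side")
T=lambda u,v,x0,y0,k:((u+.5)/k-.5+x0,(v+.5)/k-.5+y0)
a=tri(t,T(308,362,355,165,6),s,T(546,337,240,150,7))
b=tri(t,T(291,180,355,165,6),s,T(318,343,240,150,7))
print("grip top (want .096, bias -.004)",a,"bush top (want .079)",b)
import pickle
t0,s0=pickle.load(open("c0.pkl","rb"))
for n,c0,c1 in(("t",t0,t),("s",s0,s)):
    d=cv2.absdiff(c0["image"],c1["image"]).max(2)>60
    k,l,st_,ce=cv2.connectedComponentsWithStats(cv2.morphologyEx(d.astype("uint8"),cv2.MORPH_OPEN,np.ones((3,3),np.uint8)))
    print(n,[tuple(int(v) for v in r) for r in st_[1:] if r[4]>15])
E
```

```text
grip top (want .096, bias -.004) (array([ 0.5194377 , -0.20481022,  0.09539849]), np.float64(0.000992328484175653)) bush top (want .079) (array([ 0.61311523, -0.19925207,  0.0756409 ]), np.float64(0.004496607064742269))
t [(224, 146, 141, 275, 12666), (348, 155, 4, 5, 18), (354, 154, 8, 15, 94), (317, 157, 32, 23, 552), (353, 170, 6, 9, 46), (266, 176, 5, 5, 23), (260, 202, 14, 21, 257), (398, 217, 15, 22, 256), (0, 268, 212, 203, 15350), (0, 321, 4, 8, 32), (336, 389, 21, 15, 91), (294, 405, 26, 36, 175), (216, 411, 4, 5, 19), (233, 413, 17, 15, 128), (181, 422, 42, 58, 352), (361, 431, 6, 23, 75), (268, 439, 43, 18, 360), (345, 446, 15, 19, 174), (310, 461, 28, 19, 347), (302, 466, 7, 6, 25)]
s [(547, 59, 26, 30, 536), (389, 83, 157, 27, 2092), (272, 90, 90, 133, 5209), (546, 98, 5, 7, 28), (363, 103, 28, 29, 609), (550, 121, 28, 23, 130), (330, 129, 310, 341, 27849), (623, 134, 17, 10, 91), (315, 147, 4, 7, 24), (505, 253, 4, 4, 16), (311, 254, 75, 35, 1077), (495, 273, 3, 6, 18), (311, 285, 11, 9, 73), (525, 284, 12, 13, 112), (338, 287, 25, 10, 141), (221, 291, 56, 36, 521), (238, 294, 39, 23, 481), (531, 302, 17, 14, 149), (213, 309, 13, 6, 55), (560, 314, 25, 14, 146), (471, 320, 34, 20, 332), (581, 332, 16, 38, 476), (458, 337, 36, 38, 697), (323, 338, 22, 8, 108), (518, 342, 20, 14, 212), (392, 354, 9, 5, 35), (340, 356, 5, 7, 31), (519, 357, 62, 40, 1439), (357, 378, 152, 102, 5192)]
```

Most of the image differences are arm and shadow, but the ring area in the side view changed, so I'll look there.

```bash
python3 - <<'E'
from h import *
import pickle
s=capture("side");s0=pickle.load(open("c0.pkl","rb"))[1]
im=np.hstack([c["image"][220:310,200:400] for c in(s0,s)])[:,:,::-1]
cv2.imwrite("pics/i.png",cv2.resize(im,None,fx=2,fy=2))
E
```

```text
(no output)
```

View pics/i.png

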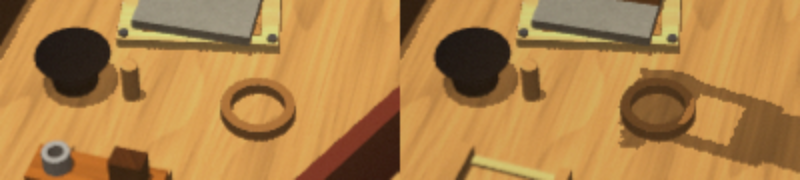

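Before (left) and after (right), the ring at (258,108), the driver and the dowel are in the same places. The change was only the arm's shadow. Handing in.

```bash
python3 -c "
from plant import hand_in
print(hand_in())"
```

```text
the job is handed in; nothing more can be done
None
```

The platen is home on the index plate with its pin in the slot, released, and the job is handed in at about 19 s of the 72 s allowed. I gripped it by the block, threaded it over the rod and lowered it until the pin touched the plate. I then swung it about 0.12 rad, felt the pin drop in, pressed it home with about 13 N, and backed the open gripper clear.

**Last checks:**
- **Home height:** it seated 11 mm below where the pin had ridden on the plate, as it should.
- **Flatness:** the side picture shows it flat. The two-camera height of the grip top is 95.4 mm against 96 expected. The bush top read 75.6 mm against 79, with a 4.5 mm gap between the two rays. The bush measured 4 mm low at the start too, so I took this as camera bias.
- **Bystanders:** the driver, dowel and ring are where they were in the side view, and I saw no movement in the rest in the top view. The differences I looked at were only the arm's shadow.

**Disagreements:**
- **Camera offset:** the two cameras differed by 2–4 mm on absolute positions, so I steered by the distance between parts.
- **Sag during the carry:** in the fast sweep the arm dropped about 37 mm and tilted 0.06 rad, which brought the bush close to the rod top. The wrist showed no more than about 2 N sideways, and I raised and levelled it before threading.

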